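# Dock the spring gauge and pull it to its red mark

## Robot

A 6-joint arm with a two-finger parallel gripper is mounted at the origin on a cart in front of the work surface, level with it; the furniture and walls round the work are solid. World frame = base frame: x ahead of the robot, y to its left, z up, the work surface at z = 0. Lengths are in m, angles in rad, forces in N, time in s.
With the tool pointing down it reaches from about 0.3 to 0.95 m from the base axis. Payload 3.1 kg.
Tool frame: the origin (TCP) lies at the very end of the fingers, on their centre line; the grasp point (between the pads) lies 19 mm behind it; z points along the fingers, y is the line along which they close (so a half turn about z gives the same grasp; the last joint's range is limited). The gripper opens to 85 mm and grips with 20 to 120 N. Pads are 22 mm wide; open, the fingers measure 114 mm over their backs; the gripper's body (76 mm by 85 mm) begins 54 mm behind the grasp point. The pads swing forward as they close: fully open they stand 13 mm farther back than shut.
Start: joints at [-1.318, 0.308, 1.634, -0, 1.2, -0.07], TCP at [0.198, -0.593, 0.231] pointing down, gripper open.
Joint ranges: [-3.06, 3.06], [-0.79, 1.96], [0.05, 2.63], [-1.19, 4.34], [0.05, 2.64], [-2.94, 2.94]. Speed limits (rad/s): [2.79, 2.79, 3.14, 3.14, 3.14, 3.14].

## Interface

Orientations are given as a unit quaternion [w, x, y, z].
In Python, from bench import manip, read_camera gives the robot as it stands.
- The arm moves only by the tool send_rows, never from a script. Its argument "plan" is a list of rows, each a list of 7 numbers: the shift along the world's x, y, z scaled (see below), then the turn, a rotation vector about the world's x, y, z scaled (see below), then the opening in per cent of the stroke, from 0 (shut) to 100 (fully open). A call has 1 to 20 rows; each row shifts and turns the commanded pose from where the row before left it; what a row does not reach is not made up. The controller multiplies each number of a shift by 30 cm and each number of a turn by pi rad. A row lasts 1/12 s, in which the tool goes at most 41.7 mm and 7.16 degrees, less where a joint would pass 70% of its speed; a pose out of reach is approached as far as the arm can. A call with a number of a shift or a turn outside -1 to 1 is refused whole. A call with a gripper value outside its range is refused whole. The fingers move at their own pace and stop on an object; "force" is the grip in N (left out, the last holds). Time passes only in rows, so rows that do not move let the fingers close. It gives the time, the measured TCP pose, the force, the opening and the grip force at its end, in the units of the state.
- manip.read_state(): the state, without advancing time (a new reading comes with each control period).
- read_camera(name): name is "scene" or "top" or "wrist"; returns a dict with "pixels" (420x560x3 uint8, red, green, blue), "camera_matrix" (3x3 intrinsics, pixels), "D" ([k1, k2, p1, p2, k3] as OpenCV has them; the pictures are not rectified), "R" (3x3) and "t" (3): a world point X has camera coordinates R X + t. Camera axes: x right, y down, z forward; pixel columns grow to the right and rows downward; lengths in m; the calibration is good to about 2 mm. A picture is of the moment at which its call begins. There is no depth.
- manip.job_done(): hands the job in; it is judged then, once.
The state is a dict: "t": time; "qpos": joint angles; "joint_velocities": joint speeds; "joint_torque": joint torques, N m; "position": TCP position; "orientation": TCP orientation; "ft_force": force on the tool from outside, world axes, zero at the start; "wrist_torque": the same for the moment, N m; "gripper_width": finger opening in m; "finger_force": force on a finger pad.
Only numpy, scipy, OpenCV 4.12 (cv2) and the standard library are available. Lean on these libraries where they do the work, as an engineer would, in place of code of your own. Each camera call takes 0.05 s, during which the arm holds its last target. There are 200 camera calls.

## Task

Lay the blue spring gauge flat in the grey bench dock, its knob and rod out through the forked end, and let go of it. Then take it by its orange knob, draw the slide out until the black index lines up with the red mark on the gauge's face, and hold it there for two seconds. Ease the slide all the way back under control, never letting it snap home, and leave the gauge in the dock with the other things on the bench undisturbed.

Things in the scene. Friction and masses are not known exactly. Their poses are not given: they have to be found in the camera images.
- gauge_centre (a point): Centre, half-way up, of the blue spring gauge's box-shaped body, 130 mm long (its x), 36 mm wide (y), 32 mm high (z), black end caps, white scale on top; 0.8 kg in all, loose, lying flat with z up. Its -x axis points to the knob end, where an 8 mm steel rod leaves the end face 2 mm above this point. Grip the body across its 36 mm width.
- knob (a point): Point on the axis of the upright orange knob on the rod's end, 30 mm above the gauge's underside. The knob is a post of 16 mm diameter, 19 mm near the top, from 1 to 46 mm above the underside. With the slide home it is 135 mm from the gauge's centre along the gauge's -x, 62 mm clear of the body's end face. It moves with the slide along that -x.
- slide (a joint): How far the slide is drawn out, m: 0 home, 0.070 at the end stop; it grows as the knob is drawn along the gauge's -x. A return spring pulls it home: 1.8 N at 0 plus 100 N per m (5.8 N at 0.040), with a drag of 10 N per m/s. Let go at the mark it snaps back (over 0.35 m/s); let go within 8 mm of home it does not.
- index (a point): Black index bar on the white face (the half on the gauge's +y side), 3 mm wide, moving with the slide; this point lies on the gauge's centre line at the bar. With the slide home it is 40 mm from the gauge's centre on the +x side, and it travels along the gauge's -x.
- mark (a point): Red mark on the white face (the half on the gauge's -y side), 3 mm wide, clamped in its place; this point lies on the gauge's centre line at the mark. Index and mark are in line when both points are at one place along the gauge's x.
- marker (a joint): Where the red mark is clamped, m: the value of the slide at which the index is in line with it (0.030 to 0.050, different each time). It stays put.
- dock_seat (a point): Middle of the dock's seat, on its plate, 6 mm above the bench; the gauge's underside rests here. Its -x axis points to the forked end; the axes of a gauge laid in it agree with the dock's. The pocket is 138 mm long (x) and 42 mm wide (y), for the 130 x 36 mm body; the plate is 196 x 86 mm. The dock is fixed.
- dock: The grey bench dock, fixed; origin under its middle, axes as dock_seat. Fork at the -x end: two cheeks 30 mm high above the plate, inner faces 69 mm from the middle, 10 mm thick, 18 mm gap between them for the rod. Rear stop at +x 69 mm out, 18 mm high. Side rails 12 mm high, 8 mm thick, 21 mm either side, only from 32 to 68 mm either way along x: the middle is open for fingers.
- gauge: The same gauge as a whole; origin in the middle of its underside, axes as for gauge_centre.
- ferrule_jar: Bystander: small clear jar with a pale lid, 37 mm across, 48 mm high; origin under its centre.
- amber_bottle: Bystander: amber glass bottle with black cap, 52 mm across, 107 mm high; origin under its centre.
- vial_rack: Bystander: dark blue rack full of small vials, 52 x 124 x 37 mm (x, y, z); origin under its centre.
- valve_cap: Bystander: pale cap, 28 mm across, 19 mm high; origin under its centre.
- mouse: Bystander: black computer mouse, 108 x 60 x 34 mm; origin under its centre.

How it is judged:
By the outcome, as a careful person would: the job done as asked, in the order asked, and still so for the second after the job is handed in, with the robot touching nothing.
It also fails if it takes over 59 s, if anything falls off the work surface, if the arm or the gripper's body presses on something with over 40 N, if the wrist force passes 120 N, or if a joint passes its speed limit or range.

## Working session

There is one attempt and no reset: what is moved stays moved. The work goes in short steps, Python scripts to look and compute and a tool call to move; the robot and the scene stay as the last step left them, time stands still between calls to the robot, and variables do not carry over. Pictures are saved under pics/ and viewed, at most 13 in all, crops included, and the job is handed in when it is done.

Besides the shell and the picture viewer there is one more tool, called after "Emit:" as name(argument=value, ...) on one line, values as JSON. send_rows: Moves the arm, as the interface text tells. Its arguments: {"type":"object","properties":{"plan":{"type":"array","items":{"type":"array","items":{"type":"number"}}},"force":{"type":"number"}},"required":["plan"]}

```bash
mkdir -p pics; cat > h.py <<'E'
from bench import manip, read_camera
import numpy as np, cv2
def shot(n,f=None):
    c=read_camera(n)
    if f: cv2.imwrite('pics/'+f,cv2.cvtColor(np.asarray(c["pixels"]),cv2.COLOR_RGB2BGR))
    return c
def ray(c,uv,z):
    R,t=np.array(c["R"]),np.array(c["t"])
    p=cv2.undistortPoints(np.array(uv,float).reshape(-1,1,2),np.array(c["camera_matrix"]),np.array(c["D"])).reshape(-1,2)
    d=np.c_[p,np.ones(len(p))]@R; o=-R.T@t
    return o+d*((z-o[2])/d[:,2])[:,None]
def mask(c,lo,hi):
    return cv2.inRange(cv2.cvtColor(np.asarray(c["pixels"]),cv2.COLOR_RGB2HSV),np.array(lo),np.array(hi))
E
python3 - <<'E'
from h import *
c=[shot(n,n+'0.png') for n in('top','scene')]
cv2.imwrite('pics/both0.png',cv2.resize(np.vstack([cv2.imread('pics/top0.png'),cv2.imread('pics/scene0.png')]),None,fx=.7,fy=.7))
for k in c: print(-np.array(k["R"]).T@np.array(k["t"]))
print(manip.read_state())
E
```

```text
[ 0.37537477 -0.14903151  1.11730563]
[-0.18977061 -0.81255498  0.51365957]
{'t': 0.1, 'qpos': array([-1.31771022e+00,  3.08930979e-01,  1.63509739e+00,  1.86526907e-05,
        1.19968593e+00, -6.96991893e-02]), 'joint_velocities': array([-0.00032926, -0.00312627, -0.00360638, -0.00092059, -0.00017918,
        0.00041514]), 'joint_torque': array([-1.24079637e-03, -4.16408336e+01, -2.77644324e+01, -2.01571961e-04,
        4.03184866e-03, -1.95304636e-05]), 'position': array([ 0.19804445, -0.59198988,  0.23013562]), 'orientation': array([-1.05715842e-03,  9.87004441e-01,  1.60689476e-01, -8.84825818e-05]), 'ft_force': array([ 0.4555907 , -0.36122146,  0.18964265]), 'wrist_torque': array([ 0.04439521, -0.0546739 , -0.02823856]), 'finger_force': 0.0, 'gripper_width': 0.08538899665704883}
```

View pics/top0.png

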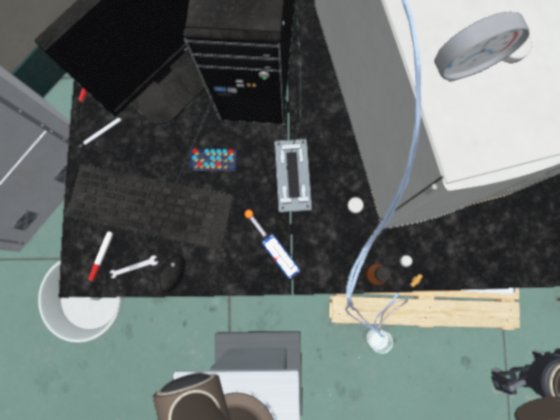

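View pics/scene0.png

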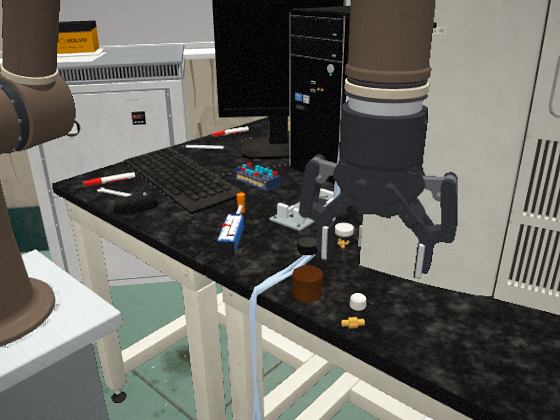

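The top view shows the gauge at about (280,256), its knob at (249,214) and the dock at (293,174). The PC tower is beyond the dock, with the cabinet and cables to the right. I'll measure these next.

```bash
python3 - <<'E'
from h import *
c=shot('top'); s=shot('scene')
a=cv2.cvtColor(np.asarray(c["pixels"]),cv2.COLOR_RGB2BGR)[120:290,220:330]
b=cv2.cvtColor(np.asarray(s["pixels"]),cv2.COLOR_RGB2BGR)[180:255,200:330]
A=cv2.resize(a,None,fx=3.5,fy=3.5,interpolation=2);B=cv2.resize(b,(400,231),interpolation=2)
B=cv2.copyMakeBorder(B,0,A.shape[0]-231,0,0,0);cv2.imwrite('pics/z1.png',np.hstack([A,B]))
def big(m,roi):
    r=np.zeros_like(m);x0,x1,y0,y1=roi;r[y0:y1,x0:x1]=m[y0:y1,x0:x1]
    k=cv2.findContours(r,0,1)[0];return max(k,key=cv2.contourArea)
o=big(mask(c,[5,150,100],[20,255,255]),(235,260,200,225))
M=cv2.moments(o);kn=[M['m10']/M['m00'],M['m01']/M['m00']];print('knob',kn,ray(c,[kn],.044))
# gauge: blue or white in roi
m=mask(c,[100,90,50],[130,255,255])|mask(c,[0,0,150],[180,60,255])
g=big(m,(255,305,230,285));r=cv2.minAreaRect(g);print('gauge',r,ray(c,cv2.boxPoints(r),.032),ray(c,[r[0]],.032))
m=mask(c,[0,0,90],[180,70,255]);d=big(m,(268,320,130,215));r=cv2.minAreaRect(d);p=ray(c,cv2.boxPoints(r),.006);print('dock',r,p,p.mean(0))
E
```

```text
knob [247.98412698412696, 213.24126984126983] [[ 0.55034819 -0.04024879  0.044     ]]
gauge ((280.5, 256.0), (47.80000305175781, 16.799999237060547), 53.13010025024414) [[ 0.47710612 -0.06795879  0.032     ]
 [ 0.50232963 -0.10288446  0.032     ]
 [ 0.40325663 -0.17390817  0.032     ]
 [ 0.3786849  -0.13932141  0.032     ]] [[ 0.43998143 -0.12126834  0.032     ]]
dock ((292.2876281738281, 171.81417846679688), (84.01349639892578, 33.592098236083984), 86.18592071533203) [[ 0.7839279  -0.10594579  0.006     ]
 [ 0.78774482 -0.19818707  0.006     ]
 [ 0.55418639 -0.20582685  0.006     ]
 [ 0.55031781 -0.1169642   0.006     ]] [ 0.66904423 -0.15673098  0.006     ]
```

View pics/z1.png

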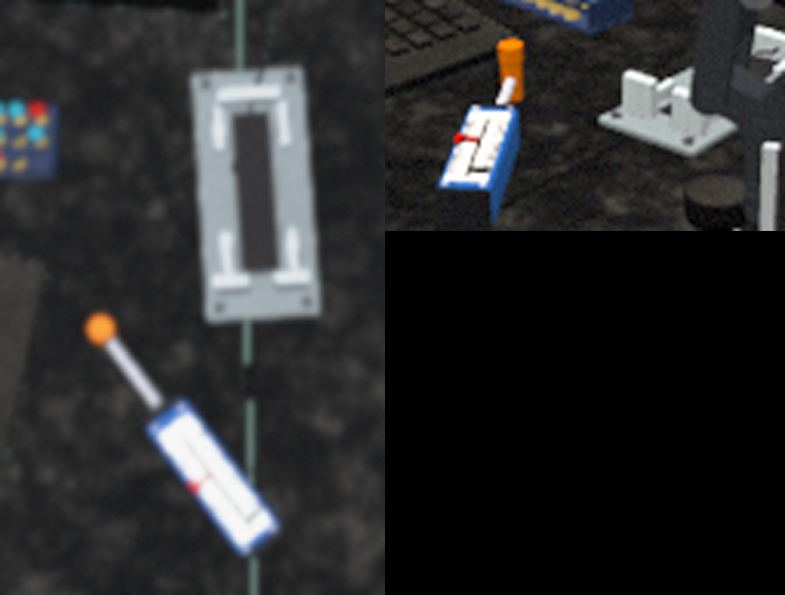

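Emit:
send_rows(plan=[[0.008, 0.127, 0, 0, 0, 0, 100], [0.008, 0.127, 0, 0, 0, 0, 100], [0.008, 0.127, 0, 0, 0, 0, 100], [0.008, 0.127, 0, 0, 0, 0, 100], [0.008, 0.127, 0, 0, 0, 0, 100], [0.008, 0.127, 0, 0, 0, 0, 100], [0.008, 0.127, 0, 0, 0, 0, 100], [0.008, 0.127, 0, 0, 0, 0, 100], [0.008, 0.127, 0, 0, 0, 0, 100], [0.105, 0.062, -0.014, 0, 0, 0.0141, 100], [0.105, 0.062, -0.014, 0, 0, 0.0141, 100], [0.105, 0.062, -0.014, 0, 0, 0.0141, 100], [0.105, 0.062, -0.014, 0, 0, 0.0141, 100], [0.105, 0.062, -0.014, 0, 0, 0.0141, 100], [0.105, 0.062, -0.014, 0, 0, 0.0141, 100], [0.105, 0.062, -0.014, 0, 0, 0.0141, 100], [0, 0, 0, 0, 0, 0, 100], [0, 0, 0, 0, 0, 0, 100]])

```text
t: 1.7
position: [0.4409, -0.1185, 0.2013]
orientation: [-0.0, 0.95, 0.313, -0.001]
ft_force: [-0.3, -0.2, -0.4]
gripper_width: 0.0855
finger_force: 0.0
```

```bash
python3 - <<'E'
from h import *
s=manip.read_state();print(s['t'],s['position'],s['orientation'],s['qpos'])
c=shot('wrist','w1.png');print(-np.array(c["R"]).T@np.array(c["t"]))
E
```

```text
1.7 [ 0.44094112 -0.11852256  0.20130525] [-4.05850500e-04  9.49842801e-01  3.12726721e-01 -6.96817635e-04] [-3.57837023e-01  1.28642723e-02  2.04252537e+00 -2.69434719e-04
  1.08779806e+00  5.76959640e-01]
[ 0.50778781 -0.06932416  0.34416281]
```

View pics/w1.png

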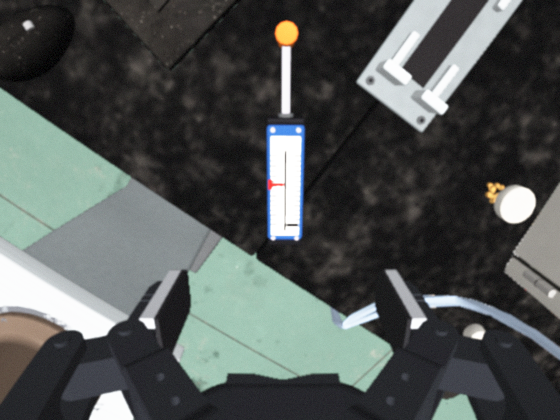

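The wrist view shows the gauge body at (285,180), the knob at (287,33), the red mark at (278,184) and the index at (291,225). The dock's fork cheeks are at (397,72) and (434,102).

```bash
cat >> h.py <<'E'
def gauge(c,z0=0.,roi=(255,320,110,250)):
    def big(m,r):
        n=np.zeros_like(m);x0,x1,y0,y1=r;n[y0:y1,x0:x1]=m[y0:y1,x0:x1]
        return max(cv2.findContours(n,0,1)[0],key=cv2.contourArea)
    b=big(mask(c,[100,90,50],[130,255,255])|mask(c,[0,0,150],[180,60,255]),roi)
    r=cv2.minAreaRect(b); p=ray(c,cv2.boxPoints(r),z0+.032)
    return r,p
E
python3 - <<'E'
from h import *
c=shot('wrist')
r,p=gauge(c); print(r,p.round(4),p.mean(0),[np.linalg.norm(p[i]-p[i-1]) for i in range(4)])
def cen(m): 
    v,u=np.nonzero(m); return np.array([u.mean(),v.mean()]),len(u)
def sub(m,x0,x1,y0,y1): n=np.zeros_like(m);n[y0:y1,x0:x1]=m[y0:y1,x0:x1];return n
k,n=cen(sub(mask(c,[5,150,100],[20,255,255]),265,310,10,60));K=ray(c,[k],.046)[0];print('knob',k,n,K)
rd=mask(c,[170,120,90],[180,255,255])|mask(c,[0,120,90],[5,255,255]);q,n=cen(sub(rd,272,284,170,200));Rm=ray(c,[q],.032)[0];print('red',q,n,Rm)
dk=mask(c,[0,0,0],[180,255,110]);q,n=cen(sub(dk,288,297,215,235));I=ray(c,[q],.032)[0];print('idx',q,n,I)
g=np.array([-np.cos(.63),-np.sin(.63)])
u=(p.mean(0)-K)[:2];print('yaw',np.degrees(np.arctan2(u[1],u[0])),np.linalg.norm(u));u/=np.linalg.norm(u)
print('along from knob: red',(Rm-K)[:2]@u,'idx',(I-K)[:2]@u,'diff',(I-Rm)[:2]@u)
# end edges along axis: column profile
px=np.asarray(c["pixels"]);
for rr in list(range(112,130))+list(range(232,246)): print(rr,px[rr,275],px[rr,295])
# dock cheeks
w=mask(c,[0,0,205],[180,40,255]);w=sub(w,350,470,20,130)
for q in cv2.findContours(w,0,1)[0]:
    if cv2.contourArea(q)>40: print('w',cv2.minAreaRect(q))
pl=sub(mask(c,[0,0,110],[180,60,255]),340,530,0,140);q=max(cv2.findContours(pl,0,1)[0],key=cv2.contourArea)
ap=cv2.approxPolyDP(q,4,True).reshape(-1,2);print(np.c_[ap,ray(c,ap,.006)].round(4))
E
```

```text
((285.0, 180.5), (117.0, 40.0), 90.0) [[ 0.4762 -0.0719  0.032 ]
 [ 0.4982 -0.1017  0.032 ]
 [ 0.4043 -0.1741  0.032 ]
 [ 0.3796 -0.1407  0.032 ]] [ 0.43956964 -0.12209524  0.032     ] [np.float64(0.11852650537729548), np.float64(0.03700886099407071), np.float64(0.11852622134683313), np.float64(0.04153897871367215)]
knob [285.46351931  32.81545064] 233 [ 0.54673209 -0.04307045  0.046     ]
red [276.05882353 182.76470588] 17 [ 0.43522486 -0.11442136  0.032     ]
idx [292. 223.] 9 [ 0.41060349 -0.15245184  0.032     ]
yaw -143.5938311274905 0.13314919235342113
along from knob: red 0.13209151303577232 idx 0.17447882734141468 diff 0.04238731430564235
112 [42 39 38] [24 27 24]
113 [41 37 34] [24 26 24]
114 [28 28 27] [21 21 23]
115 [27 27 28] [23 25 25]
116 [35 36 37] [29 33 34]
117 [43 41 44] [46 44 47]
118 [51 48 53] [57 54 58]
119 [53 54 58] [60 57 64]
120 [45 45 48] [50 48 51]
121 [43 41 47] [43 40 45]
122 [37 47 71] [36 43 62]
123 [ 51  82 146] [ 42  71 123]
124 [ 61 117 203] [ 60 111 197]
125 [ 82 141 231] [ 72 136 232]
126 [123 165 238] [ 86 146 235]
127 [162 192 241] [110 162 238]
[... 617 characters left out ...]
4), (81.42823028564453, 93.7685775756836), 35.83765411376953)
[[ 5.200e+02  0.000e+00  7.155e-01 -1.981e-01  6.000e-03]
 [ 4.870e+02  0.000e+00  6.932e-01 -1.723e-01  6.000e-03]
 [ 4.230e+02  8.500e+01  5.961e-01 -1.755e-01  6.000e-03]
 [ 4.020e+02  6.500e+01  5.970e-01 -1.464e-01  6.000e-03]
 [ 4.490e+02  0.000e+00  6.689e-01 -1.433e-01  6.000e-03]
 [ 4.120e+02  0.000e+00  6.464e-01 -1.157e-01  6.000e-03]
 [ 3.570e+02  8.100e+01  5.589e-01 -1.210e-01  6.000e-03]
 [ 4.220e+02  1.300e+02  5.632e-01 -2.050e-01  6.000e-03]
 [ 4.360e+02  1.110e+02  5.859e-01 -2.034e-01  6.000e-03]
 [ 4.450e+02  1.100e+02  5.924e-01 -2.102e-01  6.000e-03]
 [ 4.470e+02  9.700e+01  6.028e-01 -2.029e-01  6.000e-03]]
```

Emit:
send_rows(plan=[[-0.003, -0.012, -0.107, 0, 0, 0, 100], [0, 0, -0.107, 0, 0, 0, 100], [0, 0, -0.107, 0, 0, 0, 100], [0, 0, -0.107, 0, 0, 0, 100], [0, 0, -0.107, 0, 0, 0, 100], [0, 0, -0.06, 0, 0, 0, 100], [0, 0, -0.04, 0, 0, 0, 100], [0, 0, -0.022, 0, 0, 0, 100], [0, 0, 0, 0, 0, 0, 30], [0, 0, 0, 0, 0, 0, 30], [0, 0, 0, 0, 0, 0, 30], [0, 0, 0, 0, 0, 0, 30], [0, 0, 0, 0, 0, 0, 30], [0, 0, 0, 0, 0, 0, 30]], force=60)

```text
t: 2.97
position: [0.4398, -0.1231, 0.0062]
orientation: [-0.0, 0.95, 0.311, 0.0]
ft_force: [-2.9, 0.8, 6.4]
gripper_width: 0.0345
finger_force: 63.3
```

Emit:
send_rows(plan=[[0, 0, 0.05, 0, 0, 0, 30], [0, 0, 0.1, 0, 0, 0, 30], [0, 0, 0.12, 0, 0, 0, 30], [0, 0, 0.12, 0, 0, 0, 30], [0.025, -0.0033, 0.02, 0, 0, 0.0389, 30], [0.025, -0.0033, 0, 0, 0, 0.0389, 30], [0.025, -0.0033, 0, 0, 0, 0.0389, 30], [0.025, -0.0033, 0, 0, 0, 0.0389, 30], [0.025, -0.0033, 0, 0, 0, 0.0389, 30], [0.025, -0.0033, 0, 0, 0, 0.0389, 30], [0.025, -0.0033, 0, 0, 0, 0.0389, 30], [0.025, -0.0033, 0, 0, 0, 0.0389, 30], [0.025, -0.0033, 0, 0, 0, 0.0389, 30], [0.025, -0.0033, 0, 0, 0, 0.0389, 30], [0.025, -0.0033, 0, 0, 0, 0.0389, 30], [0.025, -0.0033, 0, 0, 0, 0.0389, 30], [0.025, -0.0033, 0, 0, 0, 0.0389, 30], [0.025, -0.0033, 0, 0, 0, 0.0389, 30], [0.025, -0.0033, 0, 0, 0, 0.0389, 30], [0.025, -0.0033, 0, 0, 0, 0.0389, 30]])

```text
t: 4.63
position: [0.5577, -0.1384, 0.126]
orientation: [-0.002, 0.27, 0.963, 0.0]
ft_force: [0.4, 0.7, -8.0]
gripper_width: 0.0351
finger_force: 62.6
```

Emit:
send_rows(plan=[[0.054, -0.0105, 0, 0, 0, 0.032, 30], [0.054, -0.0105, 0, 0, 0, 0.032, 30], [0.054, -0.0105, 0, 0, 0, 0.032, 30], [0.054, -0.0105, 0, 0, 0, 0.032, 30], [0.054, -0.0105, 0, 0, 0, 0.032, 30], [0.054, -0.0105, 0, 0, 0, 0.032, 30], [0, 0, 0, 0, 0, 0, 30], [0, 0, 0, 0, 0, 0, 30], [0, 0, 0, 0, 0, 0, 30]])

```text
t: 5.38
position: [0.6544, -0.1572, 0.1257]
orientation: [-0.002, -0.025, 1.0, 0.001]
ft_force: [-0.6, 0.3, -8.4]
gripper_width: 0.035
finger_force: 62.7
```

```bash
python3 - <<'E'
from h import *
s=manip.read_state();print(s['t'],s['position'],s['orientation'],s['qpos'])
a=shot('wrist','w2.png');b=shot('top','t2.png');print(-np.array(a["R"]).T@np.array(a["t"]))
b=cv2.imread('pics/t2.png')[110:290,200:360]
a=cv2.imread('pics/w2.png')
cv2.imwrite('pics/wt2.png',cv2.hconcat([cv2.copyMakeBorder(cv2.resize(a,None,fx=.8,fy=.8),0,0,0,0,0),cv2.resize(b,(299,336),interpolation=2)]))
E
```

```text
5.3833 [ 0.65439408 -0.15720382  0.12572453] [-2.38827802e-03 -2.45529933e-02  9.99695387e-01  7.61972400e-04] [-3.00402348e-01  5.07118529e-01  1.58202429e+00 -9.27751018e-05
  1.05746296e+00 -1.92026399e+00]
[ 0.5717095  -0.16166073  0.26905562]
```

View pics/wt2.png

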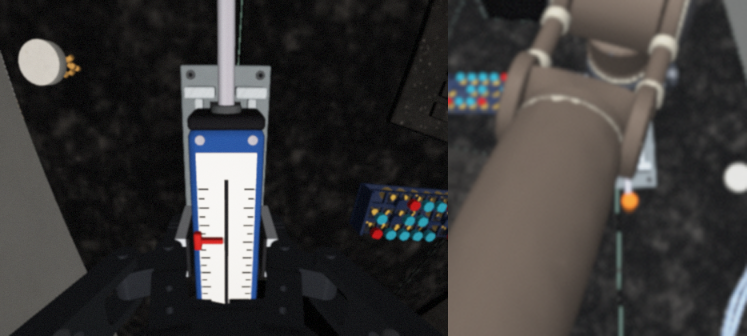

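The wrist view at 0.8 scale shows the gauge held straight over the dock. The plate's near corners are at about (181,66) and (271,66), the cheeks at (200,92) and (253,92), and the rod passes between them. I'll measure the offset now.

```bash
python3 - <<'E'
from h import *
c=shot('wrist'); im=np.asarray(c["pixels"]); hsv=cv2.cvtColor(im,cv2.COLOR_RGB2HSV)
g=cv2.cvtColor(im,cv2.COLOR_RGB2GRAY)
# plate edges: rows 85..150 left/right transitions ; top edge for cols
def line(p,z): 
    P=ray(c,p,z); vx,vy,x,y=cv2.fitLine(P[:,:2].astype(np.float32),cv2.DIST_HUBER,0,.001,.001).ravel(); return np.array([x,y]),np.array([vx,vy])
L=[];Rr=[];T=[]
for v in range(90,150,4):
    u=np.nonzero(g[v,205:250]>105)[0]; L.append((205+u[0]-.5,v)) if len(u) else 0
    u=np.nonzero(g[v,310:350]>105)[0]; Rr.append((310+u[-1]+.5,v)) if len(u) else 0
for u in list(range(235,268,4))+list(range(305,332,4)):
    v=np.nonzero(g[70:110,u]>105)[0]; T.append((u,70+v[0]-.5)) if len(v) else 0
print(L,Rr,T)
for n,p,z in(('L',L,.006),('R',Rr,.006),('T',T,.006)): print(n,*line(p,z))
# cheeks (bright)
w=mask(c,[0,0,195],[180,60,255]); w[:95]=0;w[135:]=0;w[:,:225]=0;w[:,345:]=0
for q in cv2.findContours(w,0,1)[0]:
    if cv2.contourArea(q)>20: b=cv2.boundingRect(q);print('cheek',b,ray(c,[(b[0],b[1]),(b[0]+b[2],b[1])],.036)[:,:2].round(4).tolist())
# blue body sides, z=top
bl=mask(c,[100,120,60],[130,255,255]);bl|=mask(c,[0,0,190],[180,60,255])
A=[];B=[]
for v in range(195,270,8):
    u=np.nonzero(bl[v,215:350])[0]; A.append((215+u[0]-.5,v));B.append((215+u[-1]+.5,v))
print(A,B)
for n,p in(('gL',A),('gR',B)): print(n,*line(p,.1515))
# rod
r=[]
for v in range(5,80,8):
    u=np.nonzero(g[v,255:310]>120)[0]
    r.append((255+(u[0]+u[-1])/2,v))
print('rod',r,*line(r,.1195+.018))
print('rows',[(v,g[v,245],g[v,315]) for v in range(130,172,2)])
E
```

```text
[(np.float64(226.5), 90), (np.float64(226.5), 94), (np.float64(226.5), 98), (np.float64(227.5), 102), (np.float64(227.5), 106), (np.float64(227.5), 110), (np.float64(227.5), 114), (np.float64(227.5), 118), (np.float64(227.5), 122), (np.float64(228.5), 126), (np.float64(228.5), 130), (np.float64(228.5), 134), (np.float64(228.5), 138), (np.float64(228.5), 142), (np.float64(228.5), 146)] [(np.float64(337.5), 90), (np.float64(336.5), 94), (np.float64(336.5), 98), (np.float64(336.5), 102), (np.float64(336.5), 106), (np.float64(336.5), 110), (np.float64(336.5), 114), (np.float64(335.5), 118), (np.float64(335.5), 122), (np.float64(335.5), 126), (np.float64(335.5), 130), (np.float64(335.5), 134), (np.float64(335.5), 138), (np.float64(334.5), 142), (np.float64(334.5), 146)] [(235, np.float64(80.5)), (239, np.float64(80.5)), (243, np.float64(80.5)), (247, np.float64(81.5)), (251, np.float64(80.5)), (255, np.float64(80.5)), (259, np.float64(80.5)), (263, np.float64(81.5)), (267, np.float64(81.5)), (305, np.float64(81.5)), (309, np.float64(81.5)), (313, np.float64(81.5)), (317, np.float64(81.5))
[... 1525 characters left out ...]
 np.uint8(193), np.uint8(207)), (134, np.uint8(184), np.uint8(168)), (136, np.uint8(91), np.uint8(50)), (138, np.uint8(12), np.uint8(11)), (140, np.uint8(12), np.uint8(13)), (142, np.uint8(12), np.uint8(11)), (144, np.uint8(14), np.uint8(10)), (146, np.uint8(15), np.uint8(18)), (148, np.uint8(26), np.uint8(20)), (150, np.uint8(27), np.uint8(27)), (152, np.uint8(30), np.uint8(26)), (154, np.uint8(34), np.uint8(29)), (156, np.uint8(31), np.uint8(31)), (158, np.uint8(32), np.uint8(33)), (160, np.uint8(26), np.uint8(24)), (162, np.uint8(40), np.uint8(38)), (164, np.uint8(70), np.uint8(74)), (166, np.uint8(72), np.uint8(73)), (168, np.uint8(73), np.uint8(97)), (170, np.uint8(115), np.uint8(182))]
```

```bash
python3 - <<'E'
from h import *
c=shot('wrist');px=np.asarray(c["pixels"])
print([(v,px[v,270].tolist()) for v in range(156,172,2)])
print(ray(c,[(282,162),(282,164),(282,301)],.1515))
E
```

```text
[(156, [32, 30, 35]), (158, [31, 31, 32]), (160, [25, 22, 28]), (162, [22, 34, 62]), (164, [34, 68, 133]), (166, [41, 75, 145]), (168, [40, 78, 147]), (170, [42, 85, 157])]
[[ 0.59523374 -0.160886    0.1515    ]
 [ 0.59597012 -0.16084908  0.1515    ]
 [ 0.65444806 -0.1579201   0.1515    ]]
```

Emit:
send_rows(plan=[[0.014, -0.0027, 0, 0, 0, -0.0015, 30], [0, 0, -0.06, 0, 0, 0, 30], [0, 0, -0.07, 0, 0, 0, 30], [0, 0, -0.07, 0, 0, 0, 30], [0, 0, -0.06, 0, 0, 0, 30], [0, 0, 0, 0, 0, 0, 30], [0, 0, 0, 0, 0, 0, 30]])

```text
t: 6.17
position: [0.6594, -0.1584, 0.0483]
orientation: [-0.002, -0.022, 1.0, 0.001]
ft_force: [-0.6, -0.1, -8.0]
gripper_width: 0.0349
finger_force: 62.5
```

```bash
python3 - <<'E'
from h import *
s=manip.read_state();print(s['position'],s['orientation'],s['ft_force'])
c=shot('wrist','w3.png')
cv2.imwrite('pics/w3c.png',cv2.resize(cv2.imread('pics/w3.png')[0:300,150:420],None,fx=2,fy=2))
E
```

```text
[ 0.65936279 -0.15835129  0.0482588 ] [-1.86055412e-03 -2.23933987e-02  9.99747318e-01  6.12187311e-04] [-0.59920799 -0.07455539 -8.04300591]
```

View pics/w3c.png

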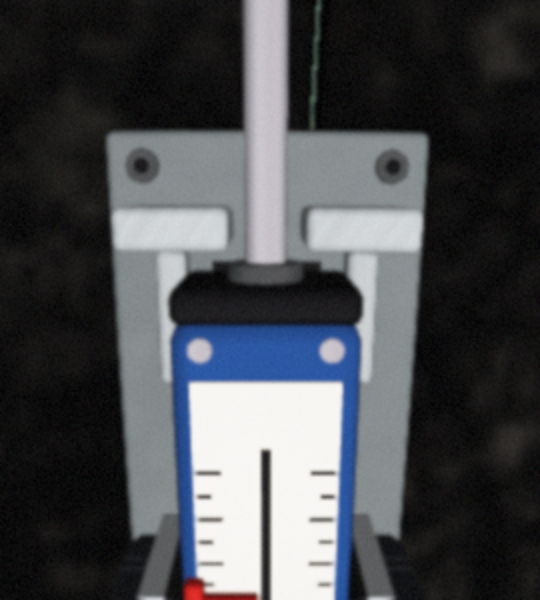

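The gauge and rod line up with the fork gap (268 against 266 px, about 0.7 mm off). I'll lower it.

Emit:
send_rows(plan=[[0, 0.0018, -0.03, 0, 0, 0, 30], [0, 0, -0.03, 0, 0, 0, 30], [0, 0, -0.03, 0, 0, 0, 30], [0, 0, -0.015, 0, 0, 0, 30], [0, 0, -0.01, 0, 0, 0, 30], [0, 0, -0.003, 0, 0, 0, 30], [0, 0, 0, 0, 0, 0, 30], [0, 0, 0, 0, 0, 0, 30]])

```text
t: 6.88
position: [0.6612, -0.1583, 0.0146]
orientation: [0.0, -0.023, 1.0, -0.0]
ft_force: [-0.3, 0.9, -8.0]
gripper_width: 0.035
finger_force: 62.6
```

Emit:
send_rows(plan=[[-0.006, 0, -0.004, 0, 0, 0, 30], [0, 0, -0.004, 0, 0, 0, 30], [0, 0, 0, 0, 0, 0, 30], [0, 0, 0, 0, 0, 0, 30]])

```text
t: 7.22
position: [0.6593, -0.1584, 0.0124]
orientation: [0.0, -0.023, 1.0, -0.0]
ft_force: [-0.0, -0.7, -6.8]
gripper_width: 0.0351
finger_force: 62.7
```

Emit:
send_rows(plan=[[0, 0, -0.003, 0, 0, 0, 30], [0, 0, 0, 0, 0, 0, 30], [0, 0, 0, 0, 0, 0, 75], [0, 0, 0, 0, 0, 0, 75], [0, 0, 0, 0, 0, 0, 75], [0, 0, 0, 0, 0, 0, 75], [0, 0, 0, 0, 0, 0, 75], [0, 0, 0.05, 0, 0, 0, 75], [0, 0, 0.1, 0, 0, 0, 75], [0, 0, 0.1, 0, 0, 0, 75], [0, 0, 0.1, 0, 0, 0, 75], [-0.08, 0, 0.05, 0, 0, 0, 75], [-0.12, 0, 0, 0, 0, 0, 75], [-0.12, 0, 0, 0, 0, 0, 75], [-0.1, 0, 0, 0, 0, 0, 75], [0, 0, 0, 0, 0, 0, 75], [0, 0, 0, 0, 0, 0, 75]])

```text
t: 8.63
position: [0.5316, -0.1581, 0.1319]
orientation: [0.0, -0.022, 1.0, -0.0]
ft_force: [1.1, -1.8, -0.9]
gripper_width: 0.0643
finger_force: 0.0
```

```bash
python3 - <<'E'
from h import *
s=manip.read_state();print(s['position'],s['orientation'],s['ft_force'],s['gripper_width'])
c=shot('wrist','w4.png');t=shot('top','t4.png');s=shot('scene','s4.png')
a=cv2.imread('pics/w4.png');b=cv2.resize(cv2.imread('pics/t4.png')[110:290,200:360],(373,420),interpolation=2);d=cv2.resize(cv2.imread('pics/s4.png')[150:250,200:350],(373,249),interpolation=2)
o=cv2.hconcat([a,b]);cv2.imwrite('pics/wt4.png',cv2.resize(o,(800,360)))
E
```

```text
[ 0.53160447 -0.1581046   0.13189922] [ 9.25560052e-05 -2.20940558e-02  9.99755892e-01 -6.23352812e-07] [ 1.05954271 -1.83614734 -0.94105849] 0.06426640228515933
```

View pics/wt4.png

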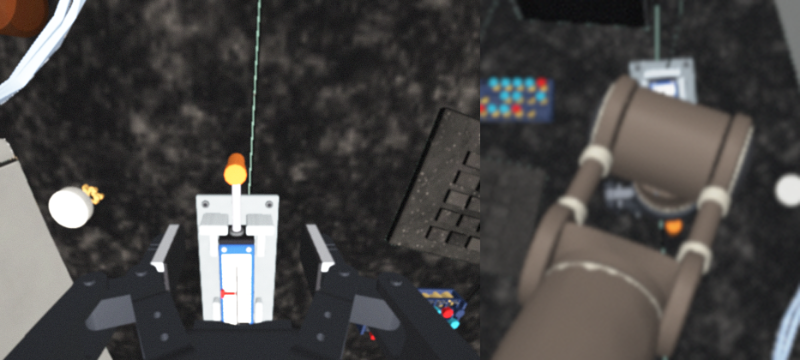

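The gauge is seated in the dock and the fingers are clear of it. The knob top is at about (274,203) in full wrist pixels.

```bash
cat >> h.py <<'E'
def sub(m,x0,x1,y0,y1): n=np.zeros_like(m);n[y0:y1,x0:x1]=m[y0:y1,x0:x1];return n
E
python3 - <<'E'
from h import *
c=shot('wrist')
m=sub(mask(c,[5,150,200],[30,255,255]),255,300,170,225);k=max(cv2.findContours(m,0,1)[0],key=cv2.contourArea);(x,y),r=cv2.minEnclosingCircle(k);print(x,y,r,cv2.boundingRect(k))
px=np.asarray(c["pixels"]);print([(v,px[v,274].tolist()) for v in range(174,220,3)])
print(ray(c,[(274,y+0),(274,203)],.052))
bl=sub(mask(c,[100,120,60],[130,255,255]),240,310,260,310)
v,u=np.nonzero(bl);print('blue',u.min(),u.max(),v.min()); print(ray(c,[((u.min()+u.max())/2,v.min())],.038))
rd=sub(mask(c,[170,120,90],[180,255,255])|mask(c,[0,120,90],[4,255,255]),240,310,320,365);v,u=np.nonzero(rd);print('red',u.mean(),v.mean(),v.min(),v.max(),ray(c,[(u.mean(),v.mean())],.038))
E
```

```text
275.2062683105469 192.68161010742188 18.084117889404297 (262, 175, 27, 36)
[(174, [129, 65, 27]), (177, [207, 106, 41]), (180, [213, 111, 44]), (183, [210, 108, 42]), (186, [253, 163, 64]), (189, [255, 237, 111]), (192, [255, 240, 116]), (195, [255, 241, 121]), (198, [255, 240, 119]), (201, [255, 242, 121]), (204, [255, 242, 123]), (207, [255, 242, 121]), (210, [255, 250, 233]), (213, [255, 255, 255]), (216, [255, 255, 255]), (219, [255, 255, 255])]
[[ 0.51832179 -0.16590338  0.052     ]
 [ 0.52599679 -0.16561113  0.052     ]]
blue 256 296 280
[[ 0.59774297 -0.16162644  0.038     ]]
red 263.2641509433962 337.7169811320755 334 342 [[ 0.65814096 -0.17067399  0.038     ]]
```

Emit:
send_rows(plan=[[-0.0015, -0.0012, 0, 0, 0, -0.0385, 75], [-0.0015, -0.0012, 0, 0, 0, -0.0385, 75], [-0.0015, -0.0012, 0, 0, 0, -0.0385, 75], [-0.0015, -0.0012, 0, 0, 0, -0.0385, 75], [-0.0015, -0.0012, 0, 0, 0, -0.0385, 75], [-0.0015, -0.0012, 0, 0, 0, -0.0385, 75], [-0.0015, -0.0012, 0, 0, 0, -0.0385, 75], [-0.0015, -0.0012, 0, 0, 0, -0.0385, 75], [-0.0015, -0.0012, 0, 0, 0, -0.0385, 75], [-0.0015, -0.0012, 0, 0, 0, -0.0385, 75], [-0.0015, -0.0012, 0, 0, 0, -0.0385, 75], [-0.0015, -0.0012, 0, 0, 0, -0.0385, 75], [-0.0015, -0.0012, 0, 0, 0, -0.0385, 75], [-0.0015, -0.0012, 0, 0, 0, -0.0385, 75], [-0.0015, -0.0012, 0, 0, 0, -0.0385, 75], [-0.0015, -0.0012, 0, 0, 0, -0.0385, 75], [-0.0015, -0.0012, 0, 0, 0, -0.0385, 75], [-0.0015, -0.0012, 0, 0, 0, -0.0385, 75], [-0.0015, -0.0012, 0, 0, 0, -0.0385, 75], [-0.0015, -0.0012, 0, 0, 0, -0.0385, 75]])

```text
t: 10.5
position: [0.5256, -0.1657, 0.1313]
orientation: [0.0, 0.928, 0.372, 0.0]
ft_force: [-0.1, -0.3, -0.5]
gripper_width: 0.0637
finger_force: 0.0
```

Emit:
send_rows(plan=[[0, 0, 0, 0, 0, -0.0385, 75], [0, 0, 0, 0, 0, -0.0385, 60], [0, 0, 0, 0, 0, -0.0385, 60], [0, 0, 0, 0, 0, -0.0385, 60], [0, 0, 0, 0, 0, -0.0385, 60], [0, 0, 0, 0, 0, -0.0385, 60], [0, 0, 0, 0, 0, 0, 60], [0, 0, 0, 0, 0, 0, 60]])

```text
t: 11.17
position: [0.5251, -0.1656, 0.1312]
orientation: [0.0, 1.0, 0.023, 0.0]
ft_force: [-0.5, -0.8, 0.1]
gripper_width: 0.0515
finger_force: 0.0
```

```bash
python3 - <<'E'
from h import *
s=manip.read_state();print(s['t'],s['position'],s['orientation'],s['ft_force'],s['gripper_width'])
c=shot('wrist','w5.png');print(-np.array(c["R"]).T@np.array(c["t"]))
E
```

```text
11.1667 [ 0.52510455 -0.16556696  0.13119305] [1.19468219e-04 9.99741533e-01 2.27321580e-02 3.17826281e-04] [-0.49684206 -0.81494941  0.11834116] 0.05154230587330213
[ 0.60781414 -0.16193633  0.27418861]
```

View pics/w5.png

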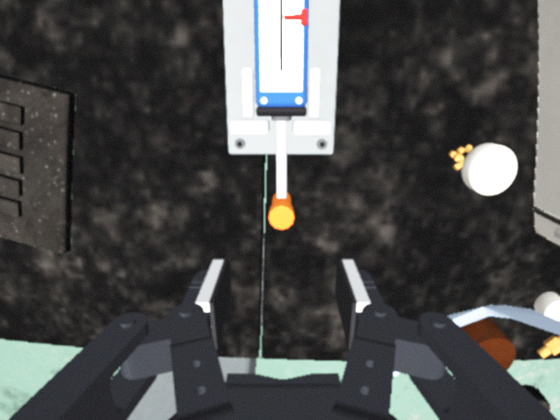

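The knob top is at (281,215), and the red mark is near the top edge at (300,17). I'll shift forward to see the index, mark and cheeks in one close view.

Emit:
send_rows(plan=[[0.117, 0.005, 0, 0, 0, 0, 60], [0.117, 0.005, 0, 0, 0, 0, 60], [0, 0, 0, 0, 0, 0, 60], [0, 0, 0, 0, 0, 0, 60]])

```text
t: 11.55
position: [0.5961, -0.1624, 0.131]
orientation: [0.0, 1.0, 0.022, 0.0]
ft_force: [-0.4, -0.5, -0.5]
gripper_width: 0.0512
finger_force: 0.0
```

```bash
python3 - <<'E'
from h import *
s=manip.read_state();print(s['t'],s['position'])
c=shot('wrist','w6.png');shot('scene','s6.png')
a=cv2.resize(cv2.imread('pics/w6.png')[0:240,210:350],(350,600),interpolation=2)
b=cv2.resize(cv2.imread('pics/s6.png')[160:235,250:360],(440,300),interpolation=2)
b=cv2.copyMakeBorder(b,0,300,0,0,0);cv2.imwrite('pics/w6c.png',cv2.hconcat([a,b]))
E
```

```text
11.55 [ 0.59605584 -0.16240512  0.13100812]
```

View pics/w6c.png

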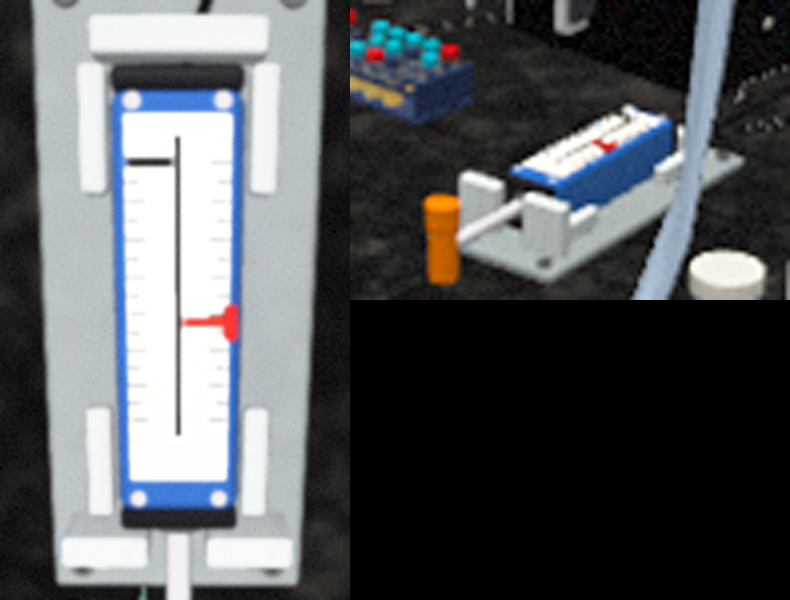

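The close-up crop shows the gauge seated, with the index at row 161 and the red mark at row 322. The end cap is about 4 px (full scale) from the fork cheeks, and the scene camera has a clear view of the gauge face.

```bash
python3 - <<'E'
from h import *
c=shot('wrist');px=np.asarray(c["pixels"]).astype(float);g=cv2.cvtColor(np.asarray(c["pixels"]),cv2.COLOR_RGB2GRAY).astype(float)
def dip(w,a,b):
    r=np.arange(a,b); w=np.clip(w-np.median(w)*1.0-5,0,None); return (r*w).sum()/w.sum()
# index: dark between cols 262-276
w=(255-g[55:75,263:276]).mean(1); ri=dip(w,55,75)
w=(255-px[118:142,286:298,1]).mean(1); rr=dip(w,118,142)
print('rows',ri,rr)
I=ray(c,[(269,ri)],.038)[0];R=ray(c,[(292,rr)],.038)[0];print(I,R,'m',(I-R)[:2]@[.999,.045])
print('blk->', [(v,int(g[v,265]),int(g[v,297])) for v in range(196,224)])
print('top',[(v,int(g[v,262]),int(g[v,300])) for v in range(14,42,1)])
print(ray(c,[(281,211)],.038),ray(c,[(281,214)],.036),ray(c,[(281,25)],.038),ray(c,[(281,22)],.024))
E
```

```text
rows 59.831073043064485 124.31740370898716
[ 0.69738443 -0.14894502  0.038     ] [ 0.6558079  -0.16641914  0.038     ] m 0.042321289403432785
blk-> [(196, 242, 241), (197, 242, 239), (198, 228, 211), (199, 159, 141), (200, 78, 69), (201, 41, 40), (202, 33, 39), (203, 40, 40), (204, 37, 33), (205, 34, 37), (206, 35, 35), (207, 44, 47), (208, 97, 107), (209, 162, 166), (210, 178, 188), (211, 191, 201), (212, 225, 230), (213, 243, 246), (214, 247, 249), (215, 247, 249), (216, 247, 248), (217, 247, 248), (218, 248, 248), (219, 247, 247), (220, 247, 249), (221, 247, 248), (222, 246, 246), (223, 239, 233)]
top [(14, 236, 236), (15, 219, 222), (16, 179, 186), (17, 143, 148), (18, 126, 127), (19, 112, 118), (20, 95, 90), (21, 56, 54), (22, 44, 53), (23, 54, 56), (24, 57, 51), (25, 51, 49), (26, 44, 43), (27, 39, 40), (28, 37, 32), (29, 27, 32), (30, 52, 56), (31, 137, 145), (32, 216, 224), (33, 238, 241), (34, 240, 240), (35, 241, 241), (36, 239, 241), (37, 236, 238), (38, 218, 218), (39, 185, 185), (40, 208, 223), (41, 251, 254)]
[[ 0.59110926 -0.16152244  0.038     ]] [[ 0.58793406 -0.161651    0.036     ]] [[ 0.7191649  -0.15597308  0.038     ]] [[ 0.72361606 -0.15571991  0.024     ]]
```

Emit:
send_rows(plan=[[-0.1235, -0.005, 0, 0, 0, 0, 60], [-0.1235, -0.005, 0, 0, 0, 0, 60], [0, 0, -0.05, 0, 0, 0, 60], [0, 0, -0.1, 0, 0, 0, 60], [0, 0, -0.1, 0, 0, 0, 60], [0, 0, -0.08, 0, 0, 0, 60], [0, 0, -0.05, 0, 0, 0, 60], [0, 0, 0, 0, 0, 0, 60], [0, 0, 0, 0, 0, 0, 60]])

```text
t: 12.45
position: [0.5185, -0.1651, 0.0165]
orientation: [-0.001, 1.0, 0.021, -0.001]
ft_force: [0.0, -0.1, 0.9]
gripper_width: 0.0511
finger_force: 0.0
```

```bash
python3 - <<'E'
from h import *
s=manip.read_state();print(s['t'],s['position'],s['orientation'],s['ft_force'])
c=shot('wrist','w7.png');shot('scene','s7.png')
a=cv2.imread('pics/w7.png')
b=cv2.resize(cv2.imread('pics/s7.png')[160:235,250:360],(440,300),interpolation=2)
cv2.imwrite('pics/w7c.png',cv2.hconcat([cv2.resize(a,(400,300)),b[:, :400]]))
E
```

```text
12.45 [ 0.51848379 -0.16511829  0.01652682] [-5.22431966e-04  9.99780107e-01  2.09258813e-02 -1.25367803e-03] [ 0.02712803 -0.11352874  0.94807008]
```

View pics/w7c.png

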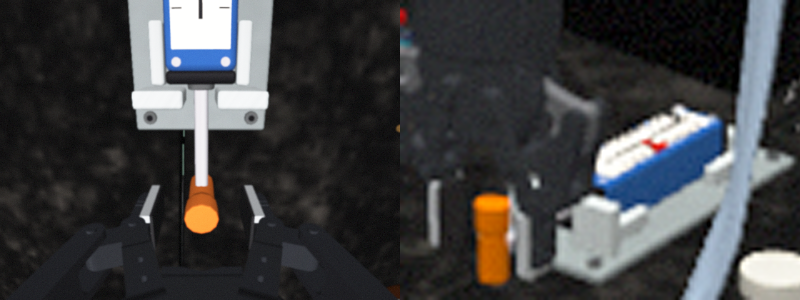

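The wrist crop shows the fingers at (148,203) and (254,203) straddling the knob at (201,218). The scene view still shows the face and the red mark. I'll centre on the knob and close.

Emit:
send_rows(plan=[[0.012, 0, 0, 0, 0, 0, 60], [0, 0, 0, 0, 0, 0, 45], [0, 0, 0, 0, 0, 0, 30], [0, 0, 0, 0, 0, 0, 8], [0, 0, 0, 0, 0, 0, 8], [0, 0, 0, 0, 0, 0, 8], [0, 0, 0, 0, 0, 0, 8], [0, 0, 0, 0, 0, 0, 8]], force=50)

```text
t: 13.22
position: [0.5244, -0.1657, 0.0177]
orientation: [0.0, 1.0, 0.021, 0.001]
ft_force: [-0.7, -0.9, 5.4]
gripper_width: 0.0173
finger_force: 48.6
```

```bash
cat >> h.py <<'E'
def scene_idx(c,dump=False):
    """red mark in scene view -> (uv, world)"""
    rd=sub(mask(c,[170,90,90],[180,255,255])|mask(c,[0,90,90],[8,255,255]),370,460,175,215) if 0 else sub(mask(c,[170,110,90],[180,255,255])|mask(c,[0,110,90],[6,255,255]),380,430,180,215)
    v,u=np.nonzero(rd); return np.c_[u,v]
E
python3 - <<'E'
from h import *
s=manip.read_state();print(s['t'],s['position'],s['orientation'],s['ft_force'],s['gripper_width'],s['finger_force'])
c=shot('scene')
K=np.array(c["camera_matrix"]);R=np.array(c["R"]);t=np.array(c["t"])
pr=lambda X:cv2.projectPoints(np.array(X,float),cv2.Rodrigues(R)[0],t,K,np.array(c["D"]))[0].reshape(-1,2).round(1)
# expected pixels: gauge centre, mark tip end (-y side), index(+y side)
print(pr([[.6574,-.1588,.038],[.6558,-.1664,.038],[.6974,-.149,.038],[.655,-.149,.038],[.5225,-.165,.052]]))
E
```

```text
13.2167 [ 0.52435163 -0.16568773  0.01765405] [2.49441808e-04 9.99779724e-01 2.09784559e-02 5.87109201e-04] [-0.69912553 -0.92813564  5.39182779] 0.017264376031013495 48.621791421901435
[[309.3 195.2]
 [311.5 196.3]
 [316.5 188.8]
 [305.3 194.4]
 [271.9 209.8]]
```

Emit:
send_rows(plan=[[-0.006, -0.0003, 0, 0, 0, 0, 8], [-0.013, -0.0006, 0, 0, 0, 0, 8], [-0.013, -0.0006, 0, 0, 0, 0, 8], [-0.013, -0.0006, 0, 0, 0, 0, 8], [-0.013, -0.0006, 0, 0, 0, 0, 8], [-0.013, -0.0006, 0, 0, 0, 0, 8], [-0.013, -0.0006, 0, 0, 0, 0, 8], [-0.013, -0.0006, 0, 0, 0, 0, 8], [-0.013, -0.0006, 0, 0, 0, 0, 8], [-0.013, -0.0006, 0, 0, 0, 0, 8], [-0.008, -0.0004, 0, 0, 0, 0, 8], [0, 0, 0, 0, 0, 0, 8], [0, 0, 0, 0, 0, 0, 8]])

```text
t: 14.35
position: [0.4849, -0.1675, 0.0172]
orientation: [0.0, 1.0, 0.021, 0.001]
ft_force: [4.7, 0.4, 1.6]
gripper_width: 0.0175
finger_force: 48.6
```

```bash
python3 - <<'E'
from h import *
s=manip.read_state();print(s['t'],s['position'],s['orientation'],s['ft_force'],s['gripper_width'])
shot('wrist','w8.png');shot('scene','s8.png')
a=cv2.imread('pics/w8.png')[0:220,130:430]
f=lambda n:cv2.resize(cv2.imread(n)[178:214,285:340],(440,288),interpolation=cv2.INTER_CUBIC)
cv2.imwrite('pics/w8c.png',cv2.hconcat([cv2.vconcat([f('pics/s6.png'),f('pics/s8.png')]),cv2.copyMakeBorder(cv2.resize(a,(350,257)),0,319,0,0,0)]))
E
```

```text
14.35 [ 0.48489249 -0.16753926  0.01724345] [2.58063406e-04 9.99784911e-01 2.07184073e-02 9.01452550e-04] [4.65740446 0.39857403 1.6338982 ] 0.01745198891812702
```

View pics/w8c.png

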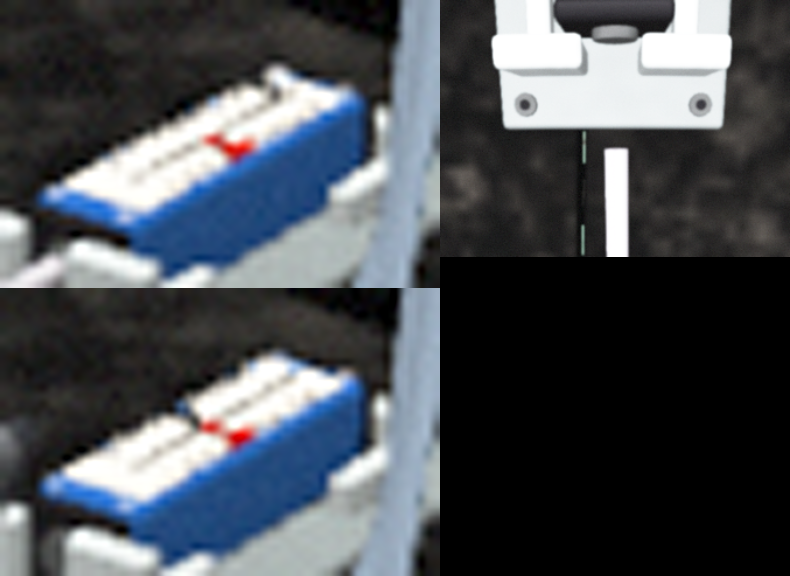

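The scene crop shows the slide drawn and the index just short of the red mark. I'll measure the remaining gap by profiling along the gauge in both scene pictures.

```bash
cat >> h.py <<'E'
def prof(c,img,plot=False):
    K,R,t,D=[np.array(c[k]) for k in("camera_matrix","R","t","D")]
    s=np.arange(-.075,.0751,.0005); a=np.array([.99899,.045]);n=np.array([-.045,.99899])
    def samp(lat):
        P=np.c_[np.array([.6574,-.1588])+s[:,None]*a+lat*n,np.full(len(s),.038)]
        q=cv2.projectPoints(P,cv2.Rodrigues(R)[0],t,K,D)[0].reshape(-1,1,2).astype(np.float32)
        return cv2.remap(img.astype(np.float32),q,None,cv2.INTER_CUBIC)[:,0]
    def cen(w,lo,hi):
        k=(s>lo)&(s<hi); w=np.clip(w-.3*w[k].max(),0,None)*k; return 1e3*(s*w).sum()/w.sum()
    red=[samp(l) for l in(-.004,-.006,-.008,-.010)]; red=[cen(x[:,0]-x[:,1],-.03,.03) for x in red]
    idx=[255-samp(l)[:,0] for l in(.004,.006,.008,.010)]
    return red,idx,s,cen,samp
E
python3 - <<'E'
from h import *
c=shot('scene')
ims=[cv2.cvtColor(cv2.imread('pics/s%d.png'%i),cv2.COLOR_BGR2RGB) for i in(6,7,8)]+[np.mean([np.asarray(shot('scene')["pixels"]) for _ in range(6)],0)]
for im in ims:
    red,idx,s,cen,samp=prof(c,im)
    print('red',np.round(red,1),'idx home',np.round([cen(x,.030,.050) for x in idx],1),'drawn',np.round([cen(x,-.012,.018) for x in idx],1))
    e=samp(-.014); b=samp(.0)
    g=e[:,2]-e[:,0]; print('  blue ends',[round(1e3*s[np.nonzero(g>60)[0][j]],1) for j in(0,-1)])
E
```

```text
red [3.2 2.7 2.5 2.8] idx home [43.6 44.4 44.5 45.3] drawn [-1.4 11.   4.9  7.1]
  blue ends [np.float64(-62.0), np.float64(-50.5)]
red [3.2 2.7 2.5 2.7] idx home [43.7 44.6 44.6 45.4] drawn [-0.2 17.3  5.8  7.2]
  blue ends [np.float64(-62.0), np.float64(-51.0)]
red [2.7 2.3 2.9 4.4] idx home [42.8 40.3 35.3 33.9] drawn [3.8 5.2 6.  6.9]
  blue ends [np.float64(-62.5), np.float64(57.0)]
red [2.7 2.3 2.8 4.3] idx home [42.6 40.2 34.1 33.4] drawn [3.8 5.2 6.  6.9]
  blue ends [np.float64(-62.0), np.float64(57.0)]
```

Emit:
send_rows(plan=[[-0.0055, -0.0002, 0, 0, 0, 0, 8], [-0.0055, -0.0002, 0, 0, 0, 0, 8], [0, 0, 0, 0, 0, 0, 8], [0, 0, 0, 0, 0, 0, 8]])

```text
t: 15.13
position: [0.4818, -0.1676, 0.0172]
orientation: [0.0, 1.0, 0.021, 0.001]
ft_force: [5.5, 0.3, 1.8]
gripper_width: 0.0173
finger_force: 48.6
```

```bash
python3 - <<'E'
from h import *
s=manip.read_state();print(s['t'],s['position'],s['ft_force'])
c=shot('scene','s9.png'); im=np.mean([np.asarray(shot('scene')["pixels"]) for _ in range(5)],0)
red,idx,s,cen,samp=prof(c,im)
print('red',np.round(red,1),'drawn',np.round([cen(x,-.012,.018) for x in idx],1))
old=cv2.imread('pics/s6.png')
w=np.asarray(shot('wrist','w9.png')["pixels"])
# gauge shift in wrist: compare w8 / w9 dark end-face boundary vs cheek
for n in('pics/w8.png','pics/w9.png'):
    g=cv2.cvtColor(cv2.imread(n),7); print([int(x) for x in g[0:40:2,255]],[int(x) for x in g[0:40:2,240]])
f=lambda n:cv2.resize(cv2.imread(n)[178:214,285:340],(770,504),interpolation=cv2.INTER_CUBIC)
cv2.imwrite('pics/s9c.png',f('pics/s9.png'))
E
```

```text
15.1333 [ 0.48182476 -0.16763042  0.01723871] [5.45374223 0.25051139 1.78722491]
red [2.7 2.3 2.8 4.3] drawn [1.2 1.7 2.6 3.7]
[68, 81, 78, 70, 62, 63, 51, 46, 36, 27, 24, 23, 28, 26, 27, 25, 140, 240, 241, 240] [64, 79, 77, 74, 68, 60, 59, 42, 35, 32, 30, 28, 22, 30, 201, 255, 255, 255, 255, 255]
[62, 56, 44, 37, 35, 24, 28, 25, 24, 31, 21, 17, 85, 235, 242, 241, 235, 219, 193, 164] [59, 60, 48, 44, 35, 27, 26, 25, 25, 102, 255, 255, 255, 255, 255, 255, 255, 255, 255, 255]
```

View pics/s9c.png

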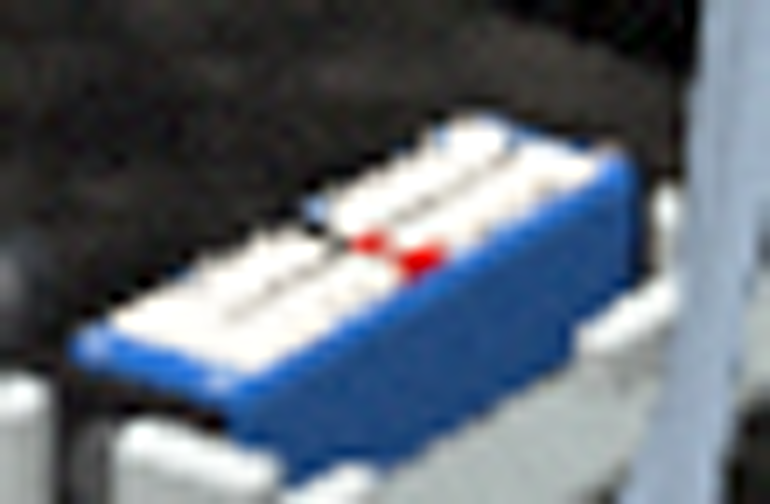

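The black index (330,240) and the red mark (370,243) form one line across the face. I'll trim 0.3 mm and hold for more than two seconds.

Emit:
send_rows(plan=[[-0.001, 0, 0, 0, 0, 0, 8], [0, 0, 0, 0, 0, 0, 8], [0, 0, 0, 0, 0, 0, 8], [0, 0, 0, 0, 0, 0, 8], [0, 0, 0, 0, 0, 0, 8], [0, 0, 0, 0, 0, 0, 8], [0, 0, 0, 0, 0, 0, 8], [0, 0, 0, 0, 0, 0, 8], [0, 0, 0, 0, 0, 0, 8], [0, 0, 0, 0, 0, 0, 8], [0, 0, 0, 0, 0, 0, 8], [0, 0, 0, 0, 0, 0, 8], [0, 0, 0, 0, 0, 0, 8], [0, 0, 0, 0, 0, 0, 8], [0, 0, 0, 0, 0, 0, 8], [0, 0, 0, 0, 0, 0, 8], [0, 0, 0, 0, 0, 0, 8], [0, 0, 0, 0, 0, 0, 8], [0, 0, 0, 0, 0, 0, 8], [0, 0, 0, 0, 0, 0, 8]])

```text
t: 17.15
position: [0.4818, -0.1677, 0.0173]
orientation: [0.0, 1.0, 0.021, 0.001]
ft_force: [6.5, 0.6, 0.6]
gripper_width: 0.0171
finger_force: 48.6
```

```bash
python3 - <<'E'
from h import *
c=shot('scene'); im=np.mean([np.asarray(shot('scene')["pixels"]) for _ in range(5)],0)
red,idx,s,cen,samp=prof(c,im)
print(manip.read_state()['position'],'red',np.round(red,1),'drawn',np.round([cen(x,-.012,.018) for x in idx],1))
E
```

```text
[ 0.48173558 -0.16767746  0.01728728] red [2.6 2.3 2.3 3.5] drawn [1.2 1.7 2.6 3.7]
```

Emit:
send_rows(plan=[[0, 0, 0, 0, 0, 0, 8], [0, 0, 0, 0, 0, 0, 8], [0, 0, 0, 0, 0, 0, 8], [0, 0, 0, 0, 0, 0, 8], [0, 0, 0, 0, 0, 0, 8], [0, 0, 0, 0, 0, 0, 8], [0, 0, 0, 0, 0, 0, 8], [0, 0, 0, 0, 0, 0, 8], [0, 0, 0, 0, 0, 0, 8], [0, 0, 0, 0, 0, 0, 8]])

```text
t: 18.28
position: [0.4818, -0.1677, 0.0173]
orientation: [0.0, 1.0, 0.021, 0.001]
ft_force: [6.6, 0.2, 1.4]
gripper_width: 0.0173
finger_force: 48.6
```

Emit:
send_rows(plan=[[0.005, 0.0002, 0, 0, 0, 0, 8], [0.01, 0.0005, 0, 0, 0, 0, 8], [0.01, 0.0005, 0, 0, 0, 0, 8], [0.01, 0.0005, 0, 0, 0, 0, 8], [0.01, 0.0005, 0, 0, 0, 0, 8], [0.01, 0.0005, 0, 0, 0, 0, 8], [0.01, 0.0005, 0, 0, 0, 0, 8], [0.01, 0.0005, 0, 0, 0, 0, 8], [0.01, 0.0005, 0, 0, 0, 0, 8], [0.01, 0.0005, 0, 0, 0, 0, 8], [0.01, 0.0005, 0, 0, 0, 0, 8], [0.01, 0.0005, 0, 0, 0, 0, 8], [0.01, 0.0005, 0, 0, 0, 0, 8], [0.01, 0.0005, 0, 0, 0, 0, 8], [0.005, 0.0002, 0, 0, 0, 0, 8], [0, 0, 0, 0, 0, 0, 8], [0, 0, 0, 0, 0, 0, 8], [0, 0, 0, 0, 0, 0, 8]])

```text
t: 19.78
position: [0.5228, -0.1653, 0.0171]
orientation: [0.0, 1.0, 0.021, 0.0]
ft_force: [1.5, -1.4, 5.4]
gripper_width: 0.0168
finger_force: 48.9
```

Emit:
send_rows(plan=[[0.003, 0, 0, 0, 0, 0, 8], [0.003, 0, 0, 0, 0, 0, 8], [0, 0, 0, 0, 0, 0, 8], [0, 0, 0, 0, 0, 0, 8]])

```text
t: 20.12
position: [0.5237, -0.1652, 0.0169]
orientation: [-0.0, 1.0, 0.021, -0.001]
ft_force: [0.8, -1.0, 5.3]
gripper_width: 0.0171
finger_force: 49.0
```

Emit:
send_rows(plan=[[0, 0, 0, 0, 0, 0, 30], [0, 0, 0, 0, 0, 0, 55], [0, 0, 0, 0, 0, 0, 55], [0, 0, 0, 0, 0, 0, 55], [0, 0, 0, 0, 0, 0, 55], [0, 0, 0.05, 0, 0, 0, 55], [0, 0, 0.1, 0, 0, 0, 55], [0, 0, 0.1, 0, 0, 0, 55], [0, 0, 0.1, 0, 0, 0, 55], [0, 0, 0.05, 0, 0, 0, 55], [0.117, 0.005, 0, 0, 0, 0, 55], [0.117, 0.005, 0, 0, 0, 0, 55], [0, 0, 0, 0, 0, 0, 55], [0, 0, 0, 0, 0, 0, 55]])

```text
t: 21.28
position: [0.5959, -0.1621, 0.1368]
orientation: [-0.0, 1.0, 0.022, -0.0]
ft_force: [-0.2, 0.2, -0.4]
gripper_width: 0.0471
finger_force: 0.0
```

```bash
python3 - <<'E'
from h import *
s=manip.read_state();print(s['t'],s['position'],s['ft_force'],s['gripper_width'])
c=shot('wrist','w10.png');g=cv2.cvtColor(cv2.imread('pics/w10.png'),7).astype(float)
d=shot('scene','s10.png');red,idx,S,cen,samp=prof(d,np.asarray(d["pixels"]))
print('red',np.round(red,1),'home',np.round([cen(x,.030,.050) for x in idx],1))
w=255-g[45:85,263:276].mean(1);print(45+np.argmax(w))
print([(v,int(g[v,265])) for v in range(190,224,2)])
cv2.imwrite('pics/fin.png',cv2.hconcat([cv2.resize(cv2.imread('pics/w10.png'),(400,300)),cv2.resize(cv2.imread('pics/s10.png'),(400,300))]))
E
```

```text
21.2833 [ 0.59588528 -0.16208283  0.1367936 ] [-0.15079886  0.16412086 -0.40118341] 0.04710081568298962
red [3.4 2.6 2.  2.1] home [43.5 44.5 44.5 45.1]
65
[(190, 213), (192, 147), (194, 201), (196, 244), (198, 239), (200, 159), (202, 39), (204, 37), (206, 37), (208, 61), (210, 166), (212, 225), (214, 248), (216, 249), (218, 250), (220, 250), (222, 247)]
```

View pics/fin.png

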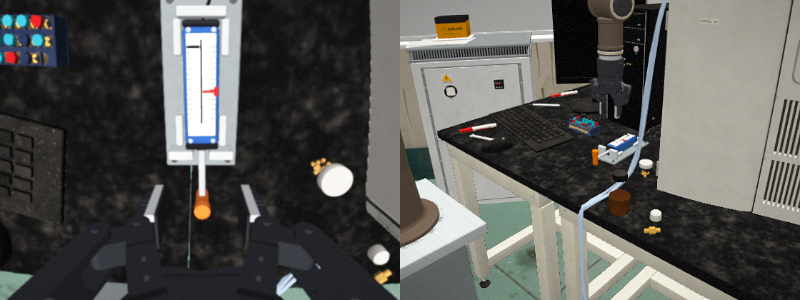

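The final view shows the gauge seated in the dock, the index at home at (190,46), and the gripper clear with the bystanders where they were.

```bash
python3 -c "
from bench import manip
print(manip.job_done())"
```

```text
the job is handed in; nothing more can be done
None
```

The job is handed in at about 21 s: the gauge lies in the dock, the index was held within about 0.5 mm of the red mark (by my camera estimate) for over two seconds, and the slide was eased home and released.

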